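# Rock the diverter gate over and feed the ball down the other side

### The arm

A 6-joint arm with a two-finger parallel gripper is mounted at the origin on a cart in front of the work surface, level with it; the furniture and walls round the work are solid. World frame = base frame: x ahead of the robot, y to its left, z up, the work surface at z = 0. Lengths are in m, angles in rad, forces in N, time in s.
With the tool pointing down it reaches from about 0.425 to 1.125 m from the base axis. Payload 14.9 kg.
Tool frame: the origin (TCP) lies at the centre of the arm's flange, where the gripper is bolted on; the fingertips stand 191 mm ahead of it and the grasp point (between the pads) lies 172 mm ahead of it (bot.tcp_to_grasp is the distance from the TCP to the grasp point, in m); z points along the fingers, y is the direction in which the jaws open and shut (so a half turn about z gives the same grasp; the last joint's range is limited). The gripper opens to 91 mm and grips with 3 to 60 N. Pads are 32 mm wide; open, the fingers measure 118 mm over their backs; the gripper's body (76 mm by 178 mm) begins 60 mm behind the grasp point.
Start: joints at [-1.238, 0.379, 1.734, -0, 1.028, -0.033], TCP at [0.25, -0.654, 0.405] pointing down, gripper open.
Joint ranges: [-2.77, 2.77], [-0.74, 2.19], [0, 2.66], [-1.06, 4.2], [0.31, 2.87], [-3.08, 3.08]. Speed limits (rad/s): [1.89, 1.89, 2.39, 3.14, 3.14, 3.14].

### API

Orientations are given as [roll, pitch, yaw] about the fixed x, y, z axes, in that order (R = Rz(yaw) Ry(pitch) Rx(roll)).
In Python, from station import observe, grab_frame, camera_info, order, bot gives the robot as it stands.
- The arm moves only by the tool arm_command, never from a script. Its argument "deltas" is a list of rows, each an object of numbers: "claw": the finger opening in mm, from 0 to 91.2; "tx", "ty", "tz": the shift along the tool's x, y, z in mm; "rx", "ry", "rz": the turn, a rotation vector about the tool's x, y, z in degrees. In form: [{"claw": .., "tx": .., "ty": .., "tz": .., "rx": .., "ry": .., "rz": ..}, ...]. A call has 1 to 10 rows; each row shifts and turns the commanded pose from where the row before left it, along the tool's axes as they then stand; what a row does not reach is not made up. A row lasts 1/12 s, in which the tool goes at most 41.7 mm and 7.16 degrees, less where a joint would pass 70% of its speed; a pose out of reach is approached as far as the arm can. A call is refused whole if a number of a shift passes 41.7 or a number of a turn 7.16, either way. A call with a gripper value outside its range is refused whole. The fingers move at their own pace and stop on an object; the grip force is fixed at half the most. Time passes only in rows, so rows that do not move let the fingers close. It gives the time, the measured TCP pose, the force and the opening at its end, in the units of the state.
- observe(): the state, without advancing time (a new reading comes with each control period).
- grab_frame(name): name is "scene" or "side" or "wrist"; returns the picture (400x640x3 uint8, blue, green, red); there is no depth.
- camera_info(name): a dict with "fov_y" (degrees; the focal length in pixels is half the picture's height over the tangent of half this angle, whatever the lens; pixels are square), "cx", "cy" (the principal point, pixels), "extrinsics" (4x4, takes a point from camera to world coordinates); the wrist camera has in their place "tool_from_camera" (4x4, takes a point from camera to tool coordinates, whose origin is the TCP and whose axes are the flange's). Camera axes: x right, y down, z forward; pixel columns grow to the right and rows downward; lengths in m; the calibration is good to about 2 mm. The wrist camera is an equidistant fisheye: a pixel r from the principal point sees the ray r / f radians off the axis. A picture is of the moment at which its call begins: read the wrist's pose just before it. camera_info takes no time and is no camera call.
- order.close_job(): hands the job in, once; it reports no verdict.
The state is a dict: "clock": time; "joint_pos": joint angles; "joint_velocities": joint speeds; "tau": joint torques, N m; "position": TCP position; "tool_rot": TCP orientation; "wrist_force": force on the tool from outside, world axes, zero at the start; "wrist_torque": the same for the moment, N m; "finger_gap": finger opening in m.
Only numpy, scipy, OpenCV 4.12 (cv2) and the standard library are available. Lean on these libraries where they do the work, as an engineer would, in place of code of your own. Each camera call takes 0.05 s, during which the arm holds its last target. There are 200 camera calls.

### The job

With a fingertip, press down the raised end of the seesaw gate on the sorting stand so that it rocks over its pivot and stays leaning the other way. Then push the steel ball out of its groove in the feed lane so that it runs over the gate by itself into the tray on the newly lowered side. Grasp and lift nothing, do not help the ball along once it is on its way down the gate, and leave the vial, the weight and the tin where they stand.

Things in the scene. Friction and masses are not known exactly. Their poses are not given: they have to be found in the camera images.
- stand: Grey/aluminium sorting stand fixed to the bench, 350 mm wide (its y), 120 mm deep (its x). Origin on the bench midway between its two trays, under the gate's pivot; x points away from the robot when not turned, y left along the gate, z up. A feed lane on a block sticks out towards the robot, x -88 to -24 mm, 38 mm wide; the seesaw gate lies behind it, with an open tray at each end.
- gate_arm (a joint): Seesaw gate: 180 mm trough along the stand's y, pivot axis along its x, 60 mm above the bench. Rad: 0 level, positive = left (+y) end up, negative = right end up; stops at +-0.28; starts leaning either way. A steel bar behind it (top 58 mm above the pivot) makes it top-heavy: pressed past level (under 2 N) it falls to the other stop within 1 s and stays.
- left_pad (a point): Centre of the top of the ribbed black 40 x 40 mm press pad at the gate's left (+y) end, on the robot's side of the trough: 42 mm towards the robot and 75 mm left of the pivot's middle. Moves with the gate: about 83 mm above the bench when up, 64 level, 42 down; only the bench is under it. The trough's wall, 16 mm higher, begins 20 mm beyond the pad's centre.
- right_pad (a point): The same for the press pad at the right (-y) end of the gate, 75 mm right of the pivot.
- ball_center (a point): Centre of the loose polished steel ball, 24 mm diameter, about 56 g, waiting in the lane's cross groove, its centre 88 mm above the bench. Pushed lightly (1 N) at mid-height along the stand's +x from the robot's side it climbs out, rolls by itself down the last 23 mm of lane, drops into the gate's trough and runs to the low end. Its axes turn with the ball.
- groove (a point): Middle of the 7 mm wide cross groove in the feed lane where the ball waits, at lane floor level, 77 mm above the bench; stand's x = -52 mm, y = 0; axes as the stand's. The lane floor is level from here towards the robot and slopes down 5 degrees to the gate beyond. Cheeks and back stop of the lane rise 5 mm above its floor, to 82 mm above the bench.
- left_tray (a point): Centre of the floor of the left catch tray, 9 mm above the bench; inside 58 mm (x) by 78 mm (y); walls up to 48 mm above the bench, 22 mm on the gate's side. Axes as the stand's.
- right_tray (a point): The same for the right catch tray.
- vial: Bystander: clear sample vial with a black cap, 30 mm wide, 50 mm high, upright on the bench in front of one tray. Origin at the centre of its underside. Not to be moved.
- weight: Bystander: small metal calibration weight with a knob, 21 mm wide, 22 mm high, on the bench in front of the other tray. Origin at the centre of its underside. Not to be moved.
- tin: Bystander: small tin with a green lid, 40 x 56 x 22 mm, on the bench left of the stand. Origin at the centre of its underside. Not to be moved.

How it is judged:
By the outcome, as a careful person would: the job done as asked, in the order asked, and still so for the second after the job is handed in, with the robot touching nothing.
It also fails if it takes over 48 s, if anything falls off the work surface, if the arm or the gripper's body presses on something with over 40 N, if the wrist force passes 120 N, or if a joint passes its speed limit or range.

## Working session

There is one attempt and no reset: what is moved stays moved. The work goes in short steps, Python scripts to look and compute and a tool call to move; the robot and the scene stay as the last step left them, time stands still between calls to the robot, and variables do not carry over. Pictures are saved under pics/ and viewed, about 8 in all and at most 12, crops included, and the job is handed in when it is done.

Besides the shell and the picture viewer there is one more tool, called after "Emit:" in YAML: its name, and indented under it one key for each argument. arm_command: Moves the arm, as the interface text tells. Its arguments: {"type":"object","properties":{"deltas":{"type":"array"}},"required":["deltas"]}

```bash
mkdir -p pics; ls
python3 - <<'E'
from station import *
import cv2,numpy as np
s=observe();print(s)
for n in("scene","side"):
    f=grab_frame(n);cv2.imwrite(f"pics/{n}0.png",f);print(n,camera_info(n))
print(camera_info("wrist"))
E
```

```text
pics
{'clock': 0.0, 'joint_pos': array([-1.23830632e+00,  3.79375949e-01,  1.73479150e+00,  2.58034642e-06,
        1.02848209e+00, -3.32845953e-02]), 'joint_velocities': array([-0.0007155 ,  0.0009775 , -0.00226585, -0.001142  ,  0.00039887,
       -0.00132316]), 'tau': array([-4.04858758e-03, -7.63733053e+01, -4.34376311e+01,  6.48652925e-02,
        4.24264418e-02, -8.35519745e-05]), 'position': array([ 0.25031222, -0.65350676,  0.40410564]), 'tool_rot': array([-3.14053643e+00, -3.73789829e-05,  3.65773252e-01]), 'wrist_force': array([ 0.23866737,  0.12927995, -0.72954351]), 'wrist_torque': array([ 0.04918745, -0.04990116, -0.03271243]), 'finger_gap': 0.09142482432924474}
scene {'fov_y': 51.85783412818301, 'cx': 323.63393956165055, 'cy': 206.34149455886924, 'extrinsics': array([[-0.69528867, -0.56121602,  0.44901029,  0.0142283 ],
       [-0.71858775,  0.53034909, -0.44984608,  0.55008611],
       [ 0.01432863, -0.63542617, -0.77202867,  0.85628872],
       [ 0.        ,  0.        ,  0.        ,  1.        ]])}
side {'fov_y': 52.85420965230762, 'cx': 316.6505222402893, 'cy': 198.24229646334481, 'extrinsics': array([[-0.94488779, -0.18523712,  0.26995234,  0.21707937],
       [-0.32735722,  0.54696626, -0.7704967 ,  0.84524646],
       [-0.00493023, -0.81640377, -0.57746045,  0.66843936],
       [ 0.        ,  0.        ,  0.        ,  1.        ]])}
{'fov_y': 65.70646984690485, 'cx': 318.9992634647631, 'cy': 197.96048409129034, 'tool_from_camera': array([[-4.51822260e-04, -9.70468607e-01, -2.41227028e-01,
         6.66360512e-02],
       [ 9.99998897e-01, -9.71771596e-05, -1.48206601e-03,
         9.22750844e-04],
       [ 1.41485678e-03, -2.41227432e-01,  9.70467580e-01,
         2.04621807e-02],
       [ 0.00000000e+00,  0.00000000e+00,  0.00000000e+00,
         1.00000000e+00]])}
```

View pics/scene0.png

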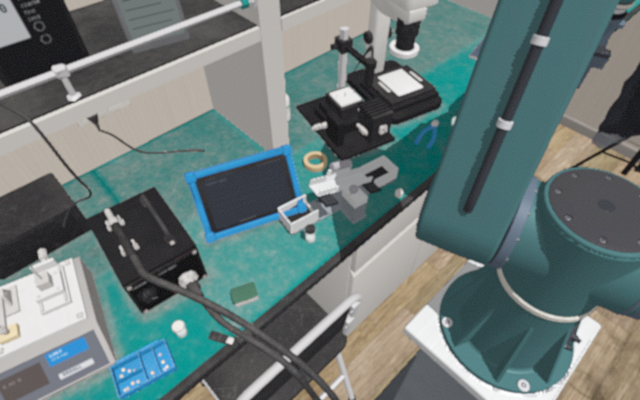

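View pics/side0.png

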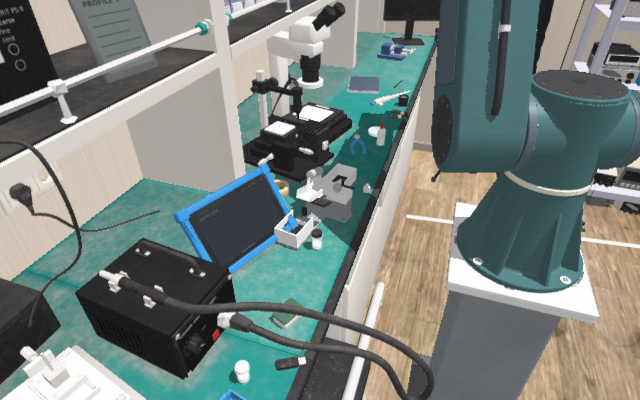

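The scene view shows the stand near (345,195), vial (310,235), weight (399,193) and tin (245,293). The side view shows the stand near (325,200), vial (317,240) and weight (367,188). I'll zoom in and cast rays next.

```bash
cat > h.py <<'E'
import numpy as np, cv2
from station import *
from scipy.spatial.transform import Rotation as R
def ray(n,u,v,s=None):
    c=camera_info(n);f=200/np.tan(np.radians(c["fov_y"]/2))
    x,y=u-c["cx"],v-c["cy"]
    if n=="wrist":
        r=np.hypot(x,y)+1e-9;t=r/f;d=np.array([x/r*np.sin(t),y/r*np.sin(t),np.cos(t)])
        T=np.eye(4);T[:3,:3]=R.from_euler("xyz",s["tool_rot"]).as_matrix();T[:3,3]=s["position"]
        E=T@c["tool_from_camera"]
    else: d=np.array([x/f,y/f,1]);E=c["extrinsics"]
    return E[:3,3],E[:3,:3]@d
def onz(n,u,v,z,s=None):
    o,d=ray(n,u,v,s);return o+d*(z-o[2])/d[2]
E
python3 - <<'E'
from h import *
for n,p in (("scene",dict(vial=(310,240),weight=(399,196),tin=(244,296))),("side",dict(vial=(317,246),weight=(367,190)))):
    for k,(u,v) in p.items(): print(n,k,onz(n,u,v,0).round(3))
a=cv2.imread("pics/scene0.png")[140:250,270:420];b=cv2.imread("pics/side0.png")[150:260,260:410]
cv2.imwrite("pics/z0.png",np.vstack([cv2.resize(i,(400,293),interpolation=2) for i in (a,b)]) if 0 else np.hstack([cv2.resize(i,(400,293),interpolation=2) for i in (a,b)]))
E
```

```text
scene vial [0.457 0.153 0.   ]
scene weight [ 0.396 -0.126  0.   ]
scene tin [0.447 0.367 0.   ]
side vial [0.462 0.146 0.   ]
side weight [ 0.402 -0.134  0.   ]
```

View pics/z0.png

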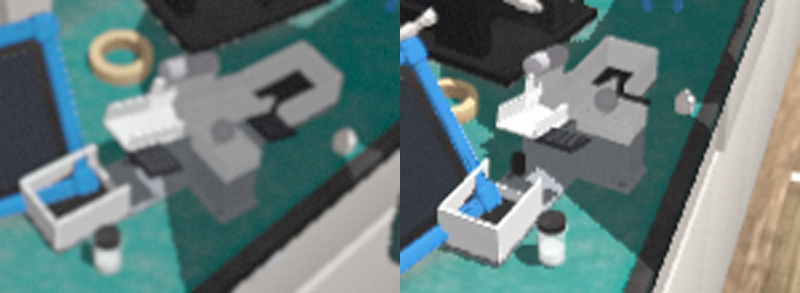

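Run:
```python
from h import *
Z=dict(ball=.088,lpadup=.083,lpaddown=.042,rpadup=.083,rpaddown=.042)
P=dict(scene=dict(ball=(353,189),lpad=(328,200),rpad=(373,187)),side=dict(ball=(337,187),lpad=(323,201)))
for n,p in P.items():
  for k,(u,v) in p.items():
    for z in ((.088,) if k=="ball" else (.083,.042)): print(n,k,z,onz(n,u,v,z).round(3))
s=observe();M=R.from_euler("xyz",s["tool_rot"]).as_matrix()
for t in ([.43,-.02,.40],): print((M.T@(np.array(t)-s["position"])*1000).round(1), s["clock"])
```

```text
scene ball 0.088 [0.451 0.01  0.088]
scene lpad 0.083 [0.471 0.078 0.083]
scene lpad 0.042 [0.495 0.053 0.042]
scene rpad 0.083 [ 0.424 -0.036  0.083]
scene rpad 0.042 [ 0.445 -0.067  0.042]
side ball 0.088 [0.455 0.006 0.088]
side lpad 0.083 [0.472 0.07  0.083]
side lpad 0.042 [0.49  0.016 0.042]
[ 394.4 -527.4    4.7] 0.1
```

The stand looks turned by about -0.18 rad. The left pad agrees between the two views only at z=0.083, so the left end is up. The ball is at about (0.452, 0.008). I'll turn the tool to match the stand, then move over it for a wrist view.

Emit:
arm_command:
  deltas:
    - {"claw": 0,"rz": 6.25}
    - {"claw": 0,"rz": 6.25}
    - {"claw": 0,"rz": 6.25}
    - {"claw": 0,"rz": 6.25}
    - {"claw": 0,"rz": 6.25}
    - {"claw": 0,"tx": 3.3,"ty": -37.5}
    - {"claw": 0,"tx": 3.3,"ty": -37.5}
    - {"claw": 0,"tx": 3.3,"ty": -37.5}
    - {"claw": 0,"tx": 3.3,"ty": -37.5}
    - {"claw": 0,"tx": 3.3,"ty": -37.5}

```text
schema error: expected keys claw, tx, ty, tz, rx, ry, rz
```

Emit:
arm_command:
  deltas:
    - {"claw": 0,"tx": 3.3,"ty": -37.5}
    - {"claw": 0,"tx": 3.3,"ty": -37.5}
    - {"claw": 0,"tx": 3.3,"ty": -37.5}
    - {"claw": 0,"tx": 3.3,"ty": -37.5}
    - {"claw": 0,"tx": 3.3,"ty": -37.5}
    - {"claw": 0,"tx": 3.3,"ty": -37.5}
    - {"claw": 0,"tx": 3.3,"ty": -37.5}
    - {"claw": 0,"tx": 3.3,"ty": -37.5}
    - {"claw": 0,"tx": 3.3,"ty": -37.5}
    - {"claw": 0,"tx": 3.3,"ty": -37.5}

```text
schema error: expected keys claw, tx, ty, tz, rx, ry, rz
```

Emit:
arm_command:
  deltas:
    - {"claw": 0,"tx": 3.3,"ty": -37.5}
    - {"claw": 0,"tx": 3.3,"ty": -37.5}
    - {"claw": 0,"tx": 3.3,"ty": -37.5}
    - {"claw": 0}
    - {"claw": 0}
    - {"claw": 0}

```text
schema error: expected keys claw, tx, ty, tz, rx, ry, rz
```

Run:
```python
from h import *
s=observe();f=grab_frame("wrist");print({k:s[k] for k in("clock","position","tool_rot","finger_gap","wrist_force")})
np.save("s1.npy",s,allow_pickle=True);cv2.imwrite("pics/w1.png",f)
```

```text
{'clock': 0.1, 'position': array([ 0.25032368, -0.65353873,  0.40416468]), 'tool_rot': array([-3.14064272e+00, -3.91952873e-05,  3.65743709e-01]), 'finger_gap': 0.09110323286782872, 'wrist_force': array([ 0.18086699, -0.0954883 ,  0.18336491])}
```

View pics/w1.png

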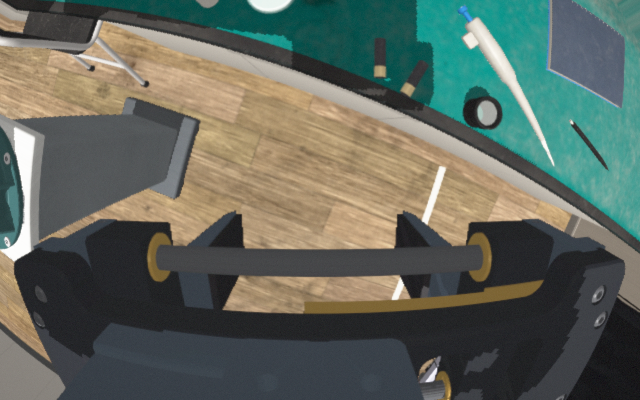

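The moves were refused because every key is required, so the arm hasn't moved. This wrist view is still at the start pose: floor and bench edge ahead, with the fingers at rows 210–310. Resending with all keys.

Emit:
arm_command:
  deltas:
    - {"claw": 0,"tx": 0,"ty": 0,"tz": 0,"rx": 0,"ry": 0,"rz": 6.25}
    - {"claw": 0,"tx": 0,"ty": 0,"tz": 0,"rx": 0,"ry": 0,"rz": 6.25}
    - {"claw": 0,"tx": 0,"ty": 0,"tz": 0,"rx": 0,"ry": 0,"rz": 6.25}
    - {"claw": 0,"tx": 0,"ty": 0,"tz": 0,"rx": 0,"ry": 0,"rz": 6.25}
    - {"claw": 0,"tx": 0,"ty": 0,"tz": 0,"rx": 0,"ry": 0,"rz": 6.25}
    - {"claw": 0,"tx": 3.3,"ty": -37.5,"tz": 0,"rx": 0,"ry": 0,"rz": 0}
    - {"claw": 0,"tx": 3.3,"ty": -37.5,"tz": 0,"rx": 0,"ry": 0,"rz": 0}
    - {"claw": 0,"tx": 3.3,"ty": -37.5,"tz": 0,"rx": 0,"ry": 0,"rz": 0}
    - {"claw": 0,"tx": 3.3,"ty": -37.5,"tz": 0,"rx": 0,"ry": 0,"rz": 0}
    - {"claw": 0,"tx": 3.3,"ty": -37.5,"tz": 0,"rx": 0,"ry": 0,"rz": 0}

```text
clock: 0.98
position: [0.3001, -0.4704, 0.4044]
tool_rot: [-3.141, 0.0, -0.18]
wrist_force: [0.3, -1.0, 0.8]
finger_gap: 0.0269
```

Emit:
arm_command:
  deltas:
    - {"claw": 0,"tx": 3.3,"ty": -37.5,"tz": 0,"rx": 0,"ry": 0,"rz": 0}
    - {"claw": 0,"tx": 3.3,"ty": -37.5,"tz": 0,"rx": 0,"ry": 0,"rz": 0}
    - {"claw": 0,"tx": 3.3,"ty": -37.5,"tz": 0,"rx": 0,"ry": 0,"rz": 0}
    - {"claw": 0,"tx": 3.3,"ty": -37.5,"tz": 0,"rx": 0,"ry": 0,"rz": 0}
    - {"claw": 0,"tx": 3.3,"ty": -37.5,"tz": 0,"rx": 0,"ry": 0,"rz": 0}
    - {"claw": 0,"tx": 3.3,"ty": -37.5,"tz": 0,"rx": 0,"ry": 0,"rz": 0}
    - {"claw": 0,"tx": 3.3,"ty": -37.5,"tz": 0,"rx": 0,"ry": 0,"rz": 0}
    - {"claw": 0,"tx": 3.3,"ty": -37.5,"tz": 0,"rx": 0,"ry": 0,"rz": 0}
    - {"claw": 0,"tx": 3.3,"ty": -37.5,"tz": 0,"rx": 0,"ry": 0,"rz": 0}
    - {"claw": 0,"tx": 3.3,"ty": -37.5,"tz": 0,"rx": 0,"ry": 0,"rz": 0}

```text
clock: 1.82
position: [0.3995, -0.1073, 0.4049]
tool_rot: [3.142, -0.0, -0.18]
wrist_force: [1.0, -0.9, 0.1]
finger_gap: 0.0004
```

Emit:
arm_command:
  deltas:
    - {"claw": 0,"tx": 3.3,"ty": -37.5,"tz": 0,"rx": 0,"ry": 0,"rz": 0}
    - {"claw": 0,"tx": 3.3,"ty": -37.5,"tz": 0,"rx": 0,"ry": 0,"rz": 0}
    - {"claw": 0,"tx": 3.3,"ty": -37.5,"tz": 0,"rx": 0,"ry": 0,"rz": 0}
    - {"claw": 0,"tx": 0,"ty": 0,"tz": 0,"rx": 0,"ry": 0,"rz": 0}
    - {"claw": 0,"tx": 0,"ty": 0,"tz": 0,"rx": 0,"ry": 0,"rz": 0}
    - {"claw": 0,"tx": 0,"ty": 0,"tz": 0,"rx": 0,"ry": 0,"rz": 0}

```text
clock: 2.32
position: [0.4293, -0.0003, 0.4046]
tool_rot: [3.141, 0.0, -0.179]
wrist_force: [-0.7, -0.4, 0.4]
finger_gap: 0.0001
```

Run:
```python
from h import *
s=observe();f=grab_frame("wrist");print({k:s[k] for k in("clock","position","tool_rot","finger_gap","wrist_force","joint_pos")})
np.save("s1.npy",s,allow_pickle=True);cv2.imwrite("pics/w2.png",f)
```

```text
{'clock': 2.3167, 'position': array([ 4.29262793e-01, -2.59475756e-04,  4.04595526e-01]), 'tool_rot': array([ 3.14141150e+00,  3.59789998e-04, -1.78809497e-01]), 'finger_gap': 6.306300486755311e-05, 'wrist_force': array([-0.67903456, -0.35896897,  0.4318981 ]), 'joint_pos': array([-5.48856442e-02, -6.98502239e-02,  2.26154031e+00, -1.66287635e-04,
        9.50281991e-01,  1.69481686e+00])}
```

View pics/w2.png

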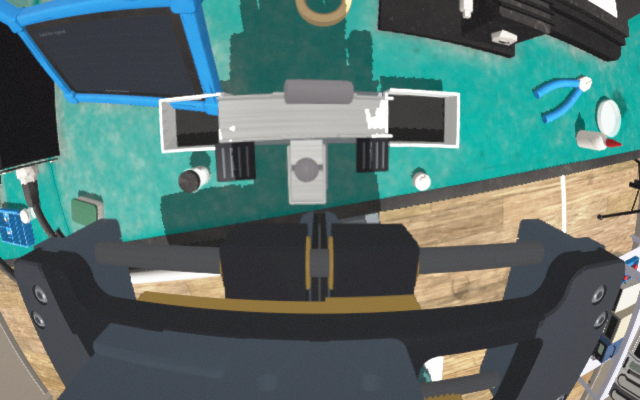

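The wrist view shows the stand almost square to the tool. The ball is at (306,169), the left pad at (236,161) and the right pad at (373,155). The left pad looks larger than the right, which confirms the left end is up. Closed fingertips are at about (319,218).

Run:
```python
from h import *
s=np.load("s1.npy",allow_pickle=True).item();g=cv2.imread("pics/w2.png",0)
def blob(x0,x1,y0,y1,t):
    m=(g[y0:y1,x0:x1]<t).astype(np.uint8);n,l,st,c=cv2.connectedComponentsWithStats(m);i=1+st[1:,4].argmax()
    return (st[i,0]+x0+(st[i,2]-1)/2,st[i,1]+y0+(st[i,3]-1)/2),st[i]
L,a=blob(208,266,136,192,50);Rr,b=blob(350,396,132,182,50);print(L,a,Rr,b)
c=cv2.HoughCircles(cv2.resize(g[145:200,280:335],None,fx=4,fy=4,interpolation=2),cv2.HOUGH_GRADIENT,1,50,param1=80,param2=15,minRadius=36,maxRadius=64);print(None if c is None else c[0][:3]/4+[280,145,0])
pl=onz("wrist",*L,.083,s);pr=onz("wrist",*Rr,.042,s);pb=onz("wrist",306,169,.088,s)
d=pl-pr;yaw=np.arctan2(-d[0],d[1]);X=np.array([np.cos(yaw),np.sin(yaw),0]);Y=np.array([-np.sin(yaw),np.cos(yaw),0])
print(pl,pr,np.hypot(*d[:2]),pb,yaw)
# gate rock: pad offset along y is 75cos -/+ height*sin; predicted pivot
print("pivot pads",(pl+pr)/2+.042*X,"pivot ball",pb+.052*X)
for k,z in(("vial",.05),("weight",.02)):print(k,onz("wrist",*{"vial":(186,182),"weight":(421,181)}[k],z,s))
```

```text
(np.float64(243.5), np.float64(160.5)) [ 24   6  24  38 606] (np.float64(364.5), np.float64(155.0)) [  6   6  18  35 376]
[[306.125 169.875  12.25 ]]
[0.47255213 0.0674224  0.083     ] [ 0.45075169 -0.05663979  0.042     ] 0.12596303791705388 [0.45311945 0.00720931 0.088     ] -0.17394598046915175
pivot pads [ 0.50301811 -0.00187764  0.0625    ] pivot ball [ 0.50433475 -0.00179033  0.088     ]
vial [0.45986953 0.15157956 0.05      ]
weight [ 0.40461112 -0.12532511  0.02      ]
```

Emit:
arm_command:
  deltas:
    - {"claw": 0,"tx": 9.7,"ty": -28.9,"tz": 0,"rx": 0,"ry": 0,"rz": 0}
    - {"claw": 0,"tx": 9.7,"ty": -28.9,"tz": 0,"rx": 0,"ry": 0,"rz": 0}
    - {"claw": 0,"tx": 9.7,"ty": -28.9,"tz": 0,"rx": 0,"ry": 0,"rz": 0}
    - {"claw": 0,"tx": 0,"ty": 0,"tz": 29,"rx": 0,"ry": 0,"rz": 0}
    - {"claw": 0,"tx": 0,"ty": 0,"tz": 29,"rx": 0,"ry": 0,"rz": 0}
    - {"claw": 0,"tx": 0,"ty": 0,"tz": 29,"rx": 0,"ry": 0,"rz": 0}
    - {"claw": 0,"tx": 0,"ty": 0,"tz": 25,"rx": 0,"ry": 0,"rz": 0}
    - {"claw": 0,"tx": 0,"ty": 0,"tz": 0,"rx": 0,"ry": 0,"rz": 0}
    - {"claw": 0,"tx": 0,"ty": 0,"tz": 0,"rx": 0,"ry": 0,"rz": 0}

```text
clock: 3.12
position: [0.4734, 0.0788, 0.2923]
tool_rot: [3.141, 0.002, -0.182]
wrist_force: [0.1, -0.6, 1.0]
finger_gap: 0.0003
```

Run:
```python
from h import *
s=observe();f=grab_frame("wrist");b=grab_frame("side")
cv2.imwrite("pics/w3.png",np.hstack([f[80:320,150:550],cv2.resize(b[150:270,250:450],(400,240),interpolation=2)]))
print(s["position"],s["tool_rot"],s["wrist_force"])
```

```text
[0.47343899 0.07879169 0.2923314 ] [ 3.14080584e+00  2.47143983e-03 -1.81516050e-01] [ 0.05992196 -0.61406956  1.00549862]
```

View pics/w3.png

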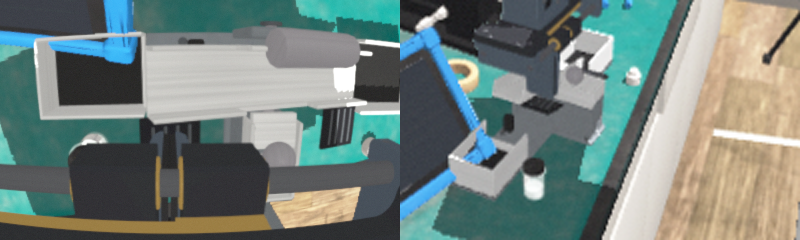

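The left half is the wrist crop: the closed fingers sit over the left pad, just on the robot's side of the trough wall. The side view on the right agrees, and the vial is clear. Pressing now.

Emit:
arm_command:
  deltas:
    - {"claw": 0,"tx": 0,"ty": 0,"tz": 7,"rx": 0,"ry": 0,"rz": 0}
    - {"claw": 0,"tx": 0,"ty": 0,"tz": 7,"rx": 0,"ry": 0,"rz": 0}
    - {"claw": 0,"tx": 0,"ty": 0,"tz": 4,"rx": 0,"ry": 0,"rz": 0}
    - {"claw": 0,"tx": 0,"ty": 0,"tz": 4,"rx": 0,"ry": 0,"rz": 0}
    - {"claw": 0,"tx": 0,"ty": 0,"tz": 4,"rx": 0,"ry": 0,"rz": 0}

```text
clock: 3.63
position: [0.4735, 0.08, 0.2664]
tool_rot: [-3.142, -0.0, -0.18]
wrist_force: [0.2, -0.4, 0.5]
finger_gap: 0.0006
```

Emit:
arm_command:
  deltas:
    - {"claw": 0,"tx": 0,"ty": 0,"tz": 4,"rx": 0,"ry": 0,"rz": 0}
    - {"claw": 0,"tx": 0,"ty": 0,"tz": 4,"rx": 0,"ry": 0,"rz": 0}
    - {"claw": 0,"tx": 0,"ty": 0,"tz": 4,"rx": 0,"ry": 0,"rz": 0}
    - {"claw": 0,"tx": 0,"ty": 0,"tz": 4,"rx": 0,"ry": 0,"rz": 0}
    - {"claw": 0,"tx": 0,"ty": 0,"tz": 3,"rx": 0,"ry": 0,"rz": 0}
    - {"claw": 0,"tx": 0,"ty": 0,"tz": 0,"rx": 0,"ry": 0,"rz": 0}
    - {"claw": 0,"tx": 0,"ty": 0,"tz": 0,"rx": 0,"ry": 0,"rz": 0}
    - {"claw": 0,"tx": 0,"ty": 0,"tz": 0,"rx": 0,"ry": 0,"rz": 0}

```text
clock: 4.3
position: [0.4736, 0.08, 0.2478]
tool_rot: [-3.142, -0.0, -0.18]
wrist_force: [0.5, -0.8, -0.7]
finger_gap: 0.0003
```

Emit:
arm_command:
  deltas:
    - {"claw": 0,"tx": 0,"ty": 0,"tz": -20,"rx": 0,"ry": 0,"rz": 0}
    - {"claw": 0,"tx": 0,"ty": 0,"tz": -38,"rx": 0,"ry": 0,"rz": 0}
    - {"claw": 0,"tx": 0,"ty": 0,"tz": -38,"rx": 0,"ry": 0,"rz": 0}
    - {"claw": 0,"tx": -4.4,"ty": 25.2,"tz": 0,"rx": 0,"ry": 0,"rz": 0}
    - {"claw": 0,"tx": -4.4,"ty": 25.2,"tz": 0,"rx": 0,"ry": 0,"rz": 0}
    - {"claw": 0,"tx": -4.4,"ty": 25.2,"tz": 0,"rx": 0,"ry": 0,"rz": 0}
    - {"claw": 0,"tx": 0,"ty": 0,"tz": 0,"rx": 0,"ry": -5,"rz": 0}
    - {"claw": 0,"tx": 0,"ty": 0,"tz": 0,"rx": 0,"ry": -5,"rz": 0}
    - {"claw": 0,"tx": 0,"ty": 0,"tz": 0,"rx": 0,"ry": 0,"rz": 0}
    - {"claw": 0,"tx": 0,"ty": 0,"tz": 0,"rx": 0,"ry": 0,"rz": 0}

```text
clock: 5.13
position: [0.4473, 0.0078, 0.3438]
tool_rot: [3.142, 0.172, -0.18]
wrist_force: [-0.6, -0.4, 0.1]
finger_gap: 0.0004
```

Run:
```python
from h import *
s=observe();f=grab_frame("wrist");b=grab_frame("side");np.save("s2.npy",s,allow_pickle=True)
cv2.imwrite("pics/w4f.png",f)
cv2.imwrite("pics/w4.png",np.hstack([f[60:300,120:520],cv2.resize(b[150:270,250:450],(400,240),interpolation=2)]))
print(s["clock"],s["position"],s["tool_rot"],s["wrist_force"])
```

```text
5.1333 [0.44725019 0.00784153 0.34383692] [ 3.14157018  0.17175488 -0.17985208] [-0.55305182 -0.38310548  0.05937084]
```

View pics/w4.png

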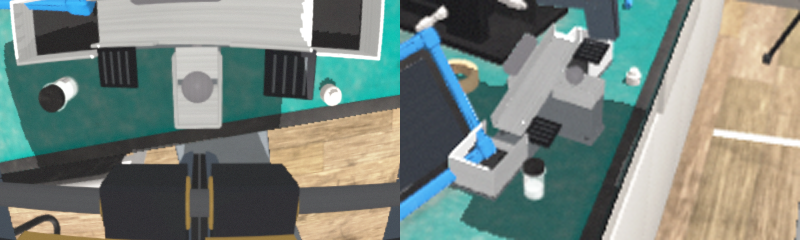

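The wrist crop shows the right pad is now the larger one, and the side view shows the right end raised, so the gate has rocked over and stayed. The ball is at full-frame (317,147), in line with the fingers at (319,~215).

Run:
```python
from h import *
s=np.load("s2.npy",allow_pickle=True).item();g=cv2.imread("pics/w4f.png",0)
c=cv2.HoughCircles(cv2.resize(g[120:175,290:345],None,fx=4,fy=4,interpolation=2),cv2.HOUGH_GRADIENT,1,50,param1=80,param2=15,minRadius=44,maxRadius=90);c=c[0][0]/4+[290,120,0];print(c)
pb=onz("wrist",c[0],c[1],.088,s)
M=R.from_euler("xyz",s["tool_rot"]).as_matrix();cor=s["position"]+M@[.016,0,.191]
print(pb,cor); yaw=-.176;X=np.array([np.cos(yaw),np.sin(yaw),0]);Y=np.array([-np.sin(yaw),np.cos(yaw),0])
d=pb-cor;print("ball ahead of corner X,Y,Z mm",d@X*1e3,d@Y*1e3,d[2]*1e3)
m=M.T@np.array([0,0,.0865-cor[2]]);print("descend tool mm",m*1e3)
print("1mm X in tool",M.T@X)
```

```text
[317.125      147.125       15.92500019]
[0.45237442 0.00731625 0.088     ] [0.43064214 0.01085679 0.15291264]
ball ahead of corner X,Y,Z mm 22.016484887467637 0.3193237393564457 -64.91263713993678
descend tool mm [ 1.13506945e+01 -1.47043190e-03  6.54354652e+01]
1mm X in tool [ 0.98527905 -0.00384823 -0.17091049]
```

Emit:
arm_command:
  deltas:
    - {"claw": 0,"tx": 3.8,"ty": 0,"tz": 21.8,"rx": 0,"ry": 0,"rz": 0}
    - {"claw": 0,"tx": 3.8,"ty": 0,"tz": 21.8,"rx": 0,"ry": 0,"rz": 0}
    - {"claw": 0,"tx": 3.8,"ty": 0,"tz": 21.8,"rx": 0,"ry": 0,"rz": 0}
    - {"claw": 0,"tx": 0,"ty": 0,"tz": 0,"rx": 0,"ry": 0,"rz": 0}
    - {"claw": 0,"tx": 0,"ty": 0,"tz": 0,"rx": 0,"ry": 0,"rz": 0}
    - {"claw": 0,"tx": 2,"ty": 0,"tz": -0.35,"rx": 0,"ry": 0,"rz": 0}
    - {"claw": 0,"tx": 2,"ty": 0,"tz": -0.35,"rx": 0,"ry": 0,"rz": 0}
    - {"claw": 0,"tx": 2,"ty": 0,"tz": -0.35,"rx": 0,"ry": 0,"rz": 0}
    - {"claw": 0,"tx": 0,"ty": 0,"tz": 0,"rx": 0,"ry": 0,"rz": 0}
    - {"claw": 0,"tx": 0,"ty": 0,"tz": 0,"rx": 0,"ry": 0,"rz": 0}

```text
clock: 6.07
position: [0.4532, 0.0068, 0.2779]
tool_rot: [-3.141, 0.173, -0.18]
wrist_force: [-0.7, 0.5, -0.8]
finger_gap: 0.0002
```

Run:
```python
from h import *
s=observe();f=grab_frame("wrist");cv2.imwrite("pics/w5.png",f[40:280,120:520])
M=R.from_euler("xyz",s["tool_rot"]).as_matrix();cor=s["position"]+M@[.016,0,.191]
print(s["clock"],cor,s["wrist_force"],(np.array([.4524,.0073,.088])-cor)@[.9846,-.175,0])
```

```text
6.0667 [0.43630153 0.00990625 0.08700044] [-0.71807787  0.50863432 -0.82110894] 0.01630665062620011
```

View pics/w5.png

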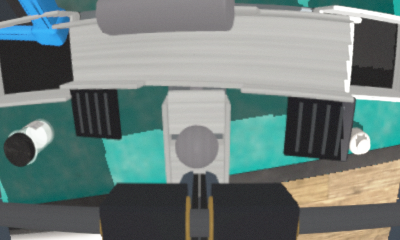

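The crop shows the ball still in its groove at about (197,147), with the fingertip right behind it and centred, a gap of roughly 3–4 mm. Pushing slowly now.

Emit:
arm_command:
  deltas:
    - {"claw": 0,"tx": 1.5,"ty": 0,"tz": -0.26,"rx": 0,"ry": 0,"rz": 0}
    - {"claw": 0,"tx": 1.5,"ty": 0,"tz": -0.26,"rx": 0,"ry": 0,"rz": 0}
    - {"claw": 0,"tx": 1,"ty": 0,"tz": -0.17,"rx": 0,"ry": 0,"rz": 0}
    - {"claw": 0,"tx": 1,"ty": 0,"tz": -0.17,"rx": 0,"ry": 0,"rz": 0}
    - {"claw": 0,"tx": 1,"ty": 0,"tz": -0.17,"rx": 0,"ry": 0,"rz": 0}
    - {"claw": 0,"tx": 1,"ty": 0,"tz": -0.17,"rx": 0,"ry": 0,"rz": 0}
    - {"claw": 0,"tx": 0,"ty": 0,"tz": 0,"rx": 0,"ry": 0,"rz": 0}
    - {"claw": 0,"tx": 0,"ty": 0,"tz": 0,"rx": 0,"ry": 0,"rz": 0}

```text
clock: 6.78
position: [0.46, 0.0056, 0.2773]
tool_rot: [-3.142, 0.174, -0.18]
wrist_force: [0.3, 0.3, 0.6]
finger_gap: 0.0005
```

Run:
```python
from h import *
s=observe();f=grab_frame("wrist");cv2.imwrite("pics/w6.png",f[40:280,120:520])
d=cv2.absdiff(f[40:280,120:520],cv2.imread("pics/w5.png")).max(2)
M=R.from_euler("xyz",s["tool_rot"]).as_matrix();cor=s["position"]+M@[.016,0,.191]
print(s["clock"],s["wrist_force"],(np.array([.4524,.0073,.088])-cor)@[.9846,-.175,0])
c=cv2.HoughCircles(cv2.resize(cv2.cvtColor(f[130:260,270:370],6),None,fx=4,fy=4,interpolation=2),3,1,50,param1=80,param2=15,minRadius=60,maxRadius=110)
print(None if c is None else c[0][:3]/4+[150,90,0])
```

```text
6.7833 [0.29571353 0.25203603 0.5604972 ] 0.00964282086474412
[[198.125      153.625       21.64999962]
 [184.125      120.375       22.25      ]
 [210.875      118.625       20.10000038]]
```

Emit:
arm_command:
  deltas:
    - {"claw": 0,"tx": 1,"ty": 0,"tz": -0.17,"rx": 0,"ry": 0,"rz": 0}
    - {"claw": 0,"tx": 1,"ty": 0,"tz": -0.17,"rx": 0,"ry": 0,"rz": 0}
    - {"claw": 0,"tx": 0,"ty": 0,"tz": 0,"rx": 0,"ry": 0,"rz": 0}
    - {"claw": 0,"tx": 0,"ty": 0,"tz": 0,"rx": 0,"ry": 0,"rz": 0}
    - {"claw": 0,"tx": 0,"ty": 0,"tz": 0,"rx": 0,"ry": 0,"rz": 0}

```text
clock: 7.25
position: [0.4619, 0.0052, 0.2773]
tool_rot: [-3.142, 0.175, -0.18]
wrist_force: [-0.4, 0.2, -0.2]
finger_gap: 0.0005
```

Run:
```python
from h import *
s=observe();f=grab_frame("wrist");b=grab_frame("side")
cv2.imwrite("pics/w7.png",np.hstack([f[40:280,120:520],cv2.resize(b[150:270,250:450],(400,240),interpolation=2)]))
print(s["clock"],s["position"],s["wrist_force"])
```

```text
7.25 [0.46188679 0.00520983 0.27728704] [-0.41507611  0.21444814 -0.22726911]
```

View pics/w7.png

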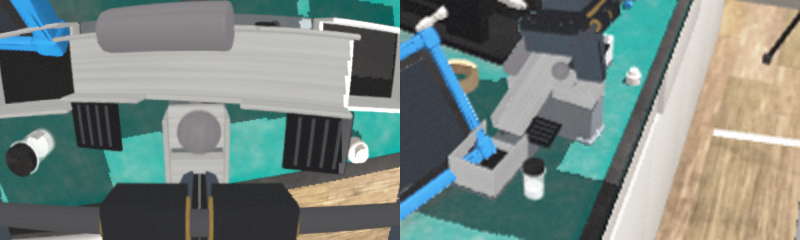

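The ball has left the groove. It is at (198,130) in the wrist crop and rolling down the lane, clear of the fingertip at (198,180). I'll back away and let it run.

Emit:
arm_command:
  deltas:
    - {"claw": 0,"tx": -4,"ty": 0,"tz": -1,"rx": 0,"ry": 0,"rz": 0}
    - {"claw": 0,"tx": 0,"ty": 0,"tz": -10,"rx": 0,"ry": 0,"rz": 0}
    - {"claw": 0,"tx": 0,"ty": 0,"tz": -20,"rx": 0,"ry": 0,"rz": 0}
    - {"claw": 0,"tx": 0,"ty": 0,"tz": -30,"rx": 0,"ry": 0,"rz": 0}
    - {"claw": 0,"tx": 0,"ty": 0,"tz": -30,"rx": 0,"ry": 0,"rz": 0}
    - {"claw": 0,"tx": 0,"ty": 0,"tz": 0,"rx": 0,"ry": 0,"rz": 0}
    - {"claw": 0,"tx": 0,"ty": 0,"tz": 0,"rx": 0,"ry": 0,"rz": 0}
    - {"claw": 0,"tx": 0,"ty": 0,"tz": 0,"rx": 0,"ry": 0,"rz": 0}
    - {"claw": 0,"tx": 0,"ty": 0,"tz": 0,"rx": 0,"ry": 0,"rz": 0}
    - {"claw": 0,"tx": 0,"ty": 0,"tz": 0,"rx": 0,"ry": 0,"rz": 0}

```text
clock: 8.18
position: [0.4731, 0.0031, 0.3667]
tool_rot: [3.141, 0.176, -0.18]
wrist_force: [0.4, 0.8, 0.5]
finger_gap: 0.0005
```

Emit:
arm_command:
  deltas:
    - {"claw": 0,"tx": 0,"ty": 0,"tz": 0,"rx": 0,"ry": 0,"rz": 0}
    - {"claw": 0,"tx": 0,"ty": 0,"tz": 0,"rx": 0,"ry": 0,"rz": 0}
    - {"claw": 0,"tx": 0,"ty": 0,"tz": 0,"rx": 0,"ry": 0,"rz": 0}
    - {"claw": 0,"tx": 0,"ty": 0,"tz": 0,"rx": 0,"ry": 0,"rz": 0}
    - {"claw": 0,"tx": 0,"ty": 0,"tz": 0,"rx": 0,"ry": 0,"rz": 0}
    - {"claw": 0,"tx": 0,"ty": 0,"tz": 0,"rx": 0,"ry": 0,"rz": 0}
    - {"claw": 0,"tx": 0,"ty": 0,"tz": 0,"rx": 0,"ry": 0,"rz": 0}
    - {"claw": 0,"tx": 0,"ty": 0,"tz": 0,"rx": 0,"ry": 0,"rz": 0}

```text
clock: 8.85
position: [0.4736, 0.0031, 0.3676]
tool_rot: [-3.142, 0.174, -0.18]
wrist_force: [-0.2, -0.4, 0.1]
finger_gap: 0.0005
```

Run:
```python
from h import *
s=observe();f=grab_frame("wrist");b=grab_frame("side")
cv2.imwrite("pics/w8.png",np.hstack([f[40:280,80:480],cv2.resize(b[150:270,250:450],(400,240),interpolation=2)]))
print(s["clock"],s["position"],s["wrist_force"])
```

```text
8.85 [0.47358706 0.0030799  0.36762816] [-0.23248817 -0.3705564   0.08740649]
```

View pics/w8.png

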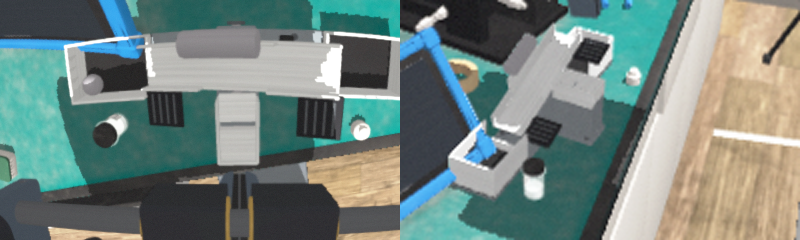

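The ball is in the left tray at (93,84) in the wrist crop. The gate still leans left and the groove is empty. The vial, weight and tin are in place, and the robot is clear of everything. Handing in.

```bash
python3 -c "
from station import order
print(order.close_job())"
```

```text
the job is handed in; nothing more can be done
None
```

The job is done and handed in at about 9 s on the robot's clock. I pressed the raised left pad with the closed fingertips, and the gate rocked over and stayed leaning left. I then nudged the ball slowly out of its groove and backed off, and it ran over the gate by itself into the left tray.

- **Last check:** the final wrist and side pictures show the ball in the left tray, the groove empty, and the gate still leaning left. The vial and weight look unmoved. The tin is only partly in view, and the arm never went near it. The arm was clear, and the end-of-move wrist forces read about 1 N or less throughout.
- **What went wrong:** the first three move calls were refused because rows need every key; nothing moved. My first colour-mask fit of the pads caught only part of each pad, so I placed the press using the ball and a pivot estimate that fitted the ball. I checked the aim by picture before pressing.

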